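# Clear the chamber, break the lid stay and close the hood

## Robot

A 6-joint arm with a two-finger parallel gripper is mounted at the origin on a cart in front of the work surface, level with it; the furniture and walls round the work are solid. World frame = base frame: x ahead of the robot, y to its left, z up, the work surface at z = 0. Lengths are in mm, angles in rad, forces in N, time in s.
With the tool pointing down it reaches from about 300 to 750 mm from the base axis. Payload 8.5 kg.
Tool frame: the origin (TCP) lies on the mounting face of the last link; the fingertips stand 166 mm ahead of it and the grasp point (between the pads) lies 147 mm ahead of it; z points along the fingers, y is the line along which they close (so a half turn about z gives the same grasp; the last joint's range is limited). The gripper opens to 88 mm and grips with 3 to 60 N. Pads are 18 mm wide; open, the fingers measure 123 mm over their backs; the gripper's body (75 mm by 187 mm) begins 45 mm behind the grasp point.
Start: joints at [-1.426, 0.381, 1.297, -0, 1.464, -0.215], TCP at [193.641, -514.767, 404.748] pointing down, gripper open.
Joint ranges: [-3.11, 3.11], [-0.89, 2.33], [0.22, 2.48], [-1.42, 4.56], [0.17, 2.85], [-2.88, 2.88]. Speed limits (rad/s): [2.39, 2.39, 3.14, 3.14, 3.14, 3.14].

## Interface

Orientations are given as [roll, pitch, yaw] about the fixed x, y, z axes, in that order (R = Rz(yaw) Ry(pitch) Rx(roll)).
In Python, from plant import arm gives the robot as it stands.
- The arm moves only by the tool step_arm, never from a script. Its argument "plan" is a list of rows, each a list of 3 entries, a list of its own where there are three numbers: the shift along the tool's x, y, z in mm, then the turn, a rotation vector about the tool's x, y, z in degrees, then the opening, from 0 (shut) to 1 (fully open). In form: [[[x, y, z], [rx, ry, rz], claw], ...]. A call has 1 to 5 rows; each row shifts and turns the commanded pose from where the row before left it, along the tool's axes as they then stand; what a row does not reach is not made up. A row lasts 1/10 s, in which the tool goes at most 50 mm and 8.59 degrees, less where a joint would pass 70% of its speed; a pose out of reach is approached as far as the arm can. A call is refused whole if a number of a shift passes 50 or a number of a turn 8.59, either way. A call with a gripper value outside its range is refused whole. The fingers move at their own pace and stop on an object; "force" is the grip in N (left out, the last holds). Time passes only in rows, so rows that do not move let the fingers close. It gives the time, the measured TCP pose, the force, the opening and the grip force at its end, in the units of the state.
- arm.state(): the state, without advancing time (a new reading comes with each control period).
- arm.snapshot(name): name is "side" or "top" or "wrist"; returns a dict with "frame" (384x512x3 uint8, red, green, blue), "z_map" (384x512 float32, mm along the optical axis (not along the pixel's ray), 0 where there is no reading), "intrinsics" (3x3 intrinsics, pixels), "D" ([k1, k2, p1, p2, k3] as OpenCV has them; the pictures are not rectified), "position" and "attitude" of the camera in the world. Camera axes: x right, y up, looking along -z (the intrinsics and any distortion apply to the point x, -y, -z); pixel columns grow to the right and rows downward; lengths in mm; the calibration is good to about 2 mm. A picture is of the moment at which its call begins.
- arm.job_done(): hands the job in; it is judged then, once.
The state is a dict: "time": time; "q": joint angles; "joint_velocities": joint speeds; "joint_efforts": joint torques, N m; "eef_pos": TCP position; "ee_rot": TCP orientation; "contact_force": force on the tool from outside, world axes, zero at the start; "ft_torque": the same for the moment, N m; "finger_gap": opening from 0.0 (shut) to 1.0 (fully open); "finger_force": force on a finger pad.
Only numpy, scipy, OpenCV 4.12 (cv2) and the standard library are available. Lean on these libraries where they do the work, as an engineer would, in place of code of your own. Each camera call takes 0.05 s, during which the arm holds its last target. There are 200 camera calls.

## Task

The hood of the small exposure cabinet has to be closed, but the dropper bottle in its chamber is too tall: first lift the dropper bottle out and stand it upright in the shallow spill tray, leaving the low dishes and jar in the chamber. Then break the locked folding stay on the cabinet's right side by pushing its knuckle away from you past straight, and lower the hood fully shut by its pull lug, keeping hold of it so that it never drops or slams. Do not tip the dropper bottle over, nor disturb the dishes, the jar or the two bottles standing beside the stay and the tray.

Things in the scene. Friction and masses are not known exactly. Their poses are not given: they have to be found in the camera images.
- cabinet: Grey steel case 190 (x) x 320 (y) x 100 mm high, fixed; origin: centre of its underside, x away from its front, y to its left. Chamber open on top: inside 174 x 304, walls 8, floor 45 mm above the worktop, rim at 100. The white hood, hinged on the far rim, stands 62 degrees open and leans over the back half of the chamber: come in from the front, tool tilted about 35 degrees.
- hinge_line (a point): Middle of the hood's hinge axis (which runs along the cabinet's y), at the far rim: 95 mm behind the cabinet's origin, 100 mm up.
- pull_lug (a point): Centre of the hood's black pull lug, 30 mm wide (cabinet's y), 16 thick, sticking 47 mm out of the middle of the hood's front edge, in its plane. It is 217 mm from the hinge axis along the hood and 7 mm above the hood's lower face, in which the axis lies. Hood 190 x 320 x 14. Pinched across its 30 mm it can pivot in the fingers. x axis: along the hood to the hinge; z: out of its upper face.
- hood (a joint): Angle of the hood: 0 as it stands open (62 degrees) on the locked stay, -1.082 fully shut. Hood 0.4 to 0.6 kg. Its hinge is stiff: once the stay is broken the hood stays where it is left while it stands steeply, but below about 25 to 50 degrees it falls unless held.
- knuckle (a point): Centre of the thumb roller on the stay's knuckle: dark steel, 22 mm diameter, 37 long (cabinet's y), 17 to 54 mm right of the right wall, outside two flat 14 mm links. The stay runs from the right wall up and back at 45 degrees to the hood's side. Pushed away and down at 45 degrees (square to the links) the knuckle passes straight after 5 mm, then folds back and down; a few newtons, no spring.
- stay_upper (a joint): Fold of the stay at its knuckle: 0 locked (bent 8 degrees the wrong way, against its stop), 0.14 straight, above that broken; about 2.4 when the hood is shut, 0.8 when the knuckle has been pushed 30 mm.
- dropper_mid (a point): Middle (48 mm up) of the white dropper bottle with a tall pointed cap, loose, 0.05 kg, 96 mm high: its lower 50 mm is a cylinder of 31 mm diameter, above it a cone. It stands on the chamber's floor in one of three places side by side, 90 mm apart; dishes and jar have the others.
- dishes_mid (a point): Middle (15 mm up) of two stacked clear round dishes, 62 mm wide, 30 high together, loose in the chamber; they stay there.
- jar_mid (a point): Middle (16 mm up) of the small jar with a dark lid, 41 mm wide, 33 high, loose in the chamber; it stays there.
- tray: Shallow grey spill tray 130 x 130 x 18 mm high, fixed on the worktop to the left of the cabinet; walls 5 mm; origin at the centre of its underside.
- tray_in (a point): Centre of the tray's inner floor, 5 mm above the worktop.
- amber_mid (a point): Middle (56 mm up) of the brown bottle, 58 mm wide, 112 high, that stands loose to the right of the stay; leave it.
- bottle_mid (a point): Middle (65 mm up) of the white bottle, 64 mm wide, 130 high, that stands loose beyond the tray's left edge; leave it.
Things that resemble listed ones, but are neither listed nor needed, are in the scene too. What is shaped like the part that bears dishes_mid but pink is not meant.

How it is judged (in metres and radians):
On the way, in this order (a step that is already met when the one before it is completed fails the run):
1. the dropper bottle stands released, upright in the spill tray (horizontal distance between dropper_mid and tray_in below 0.055 m and z of dropper_mid in the frame of tray_in below 0.054 m and angle between dropper_mid's own z axis and vertical below 0.12 rad and contact force between the fingers and dropper below 0.05 N), for 0.2 s.
2. the stay is broken at its knuckle while the hood is still well open (value of joint stay_upper above 0.4 rad and value of joint hood above -0.7 rad), for 0.1 s.
3. the hood is fully shut (value of joint hood below -1.055 rad), for 0.2 s.
At the end, for the whole second after the job is handed in: The hood is shut to within 1.5 degrees, the dropper bottle stands upright (within 7 degrees) and still on the floor of the spill tray (within 55 mm of its centre), and the dishes and jar are still in the chamber (value of joint hood below -1.055 rad and horizontal distance between dropper_mid and tray_in below 0.055 m and z of dropper_mid in the frame of tray_in below 0.054 m and angle between dropper_mid's own z axis and vertical below 0.12 rad and horizontal distance between each of dishes_mid, jar_mid and cabinet below 0.14 m and linear speed of dropper below 0.02 m/s); the robot touches nothing.
It fails at once if the hood drops or slams (closes faster than 1.2 rad/s) (velocity of joint hood below -1.2 rad/s).
It fails at once if the dropper bottle is tipped over (angle between dropper_mid's own z axis and vertical above 0.8 rad).
It fails at once if the pair of dishes is pushed along or tipped (distance of dishes_mid from where it was at the start of the episode above 0.03 m or angle between dishes_mid's own z axis and vertical above 0.5 rad).
It fails at once if the jar is pushed along or tipped (distance of jar_mid from where it was at the start of the episode above 0.03 m or angle between jar_mid's own z axis and vertical above 0.5 rad).
It fails at once if the bottle beside the stay or the one beside the tray is pushed along or tipped (distance of any of amber_mid, bottle_mid from where it was at the start of the episode above 0.03 m or angle between any of amber_mid, bottle_mid's own z axis and vertical above 0.5 rad).
It also fails if it takes over 69 s, if anything falls off the work surface, if the arm or the gripper's body presses on something with over 40 N, if the wrist force passes 120 N, or if a joint passes its speed limit or range.

## Working session

There is one attempt and no reset: what is moved stays moved. The work goes in short steps, Python scripts to look and compute and a tool call to move; the robot and the scene stay as the last step left them, time stands still between calls to the robot, and variables do not carry over. Pictures are saved under pics/ and viewed, at most 10 in all, crops included, and the job is handed in when it is done.

Besides the shell and the picture viewer there is one more tool, called after ">>>" by a JSON object that holds its "op" and its "data", one argument or row to a line. step_arm: Moves the arm, as the interface text tells. Its arguments: {"type":"object","properties":{"plan":{"type":"array","items":{"type":"array"}},"force":{"type":"number"}},"required":["plan"]}

```bash
mkdir -p pics; ls; cat > h.py <<'E'
import numpy as np,cv2,pickle
from scipy.spatial.transform import Rotation as R
from plant import arm
def snap(n):
    s=arm.snapshot(n); pickle.dump(s,open(f'pics/{n}.pkl','wb')); return s
def att(s):
    a=np.array(s['attitude'],float)
    return a if a.shape==(3,3) else R.from_euler('xyz',a).as_matrix()
def load(n): return pickle.load(open(f'pics/{n}.pkl','rb'))
def cloud(s):
    h,w=s['z_map'].shape; u,v=np.meshgrid(np.arange(w),np.arange(h))
    p=cv2.undistortPoints(np.stack([u,v],-1).reshape(-1,1,2).astype(float),np.array(s['intrinsics']),np.array(s['D'])).reshape(h,w,2)
    z=s['z_map']; c=np.stack([p[...,0]*z,-p[...,1]*z,-z],-1)
    W=c@att(s).T+np.array(s['position']); W[z==0]=np.nan; return W
E
python3 - <<'E'
from h import *
ims=[]
for n in('side','top'):
    s=snap(n); print(n,s['position'],s['attitude'],s['intrinsics'])
    cv2.imwrite(f'pics/{n}.png',cv2.resize(s['frame'][...,::-1],(800,600)))
print(arm.state())
E
```

```text
pics
side [105.35628798 965.32474112 872.88432919] [ 0.99760395 -0.02016577 -2.6572841 ] [[365.26085897   0.         254.89634608]
 [  0.         365.26085897 193.30120311]
 [  0.           0.           1.        ]]
top [ 384.12774467   14.96705291 1173.55165606] [ 0.21226601  0.00644091 -1.52190723] [[357.1085206    0.         258.41492936]
 [  0.         357.1085206  189.76518943]
 [  0.           0.           1.        ]]
{'time': 0.1, 'q': array([-1.42630230e+00,  3.81117588e-01,  1.29813200e+00, -3.47252352e-05,
        1.46360663e+00, -2.15276724e-01]), 'joint_velocities': array([-0.00047347,  0.0011016 , -0.0021204 , -0.0008492 , -0.00047336,
        0.00022946]), 'joint_efforts': array([ 3.72374649e-03, -4.38657582e+01, -2.24911845e+01,  7.14711682e-02,
        3.42217914e-02, -7.12774181e-05]), 'eef_pos': array([ 193.63402822, -514.74512584,  404.22317446]), 'ee_rot': array([-3.14035089e+00, -2.36194502e-04,  3.59774339e-01]), 'contact_force': array([-0.60076499,  0.37373726, -0.27229247]), 'ft_torque': array([-0.01668003, -0.06291731, -0.04414384]), 'finger_force': 0.0, 'finger_gap': 1.0011746082828896}
```

View pics/side.png

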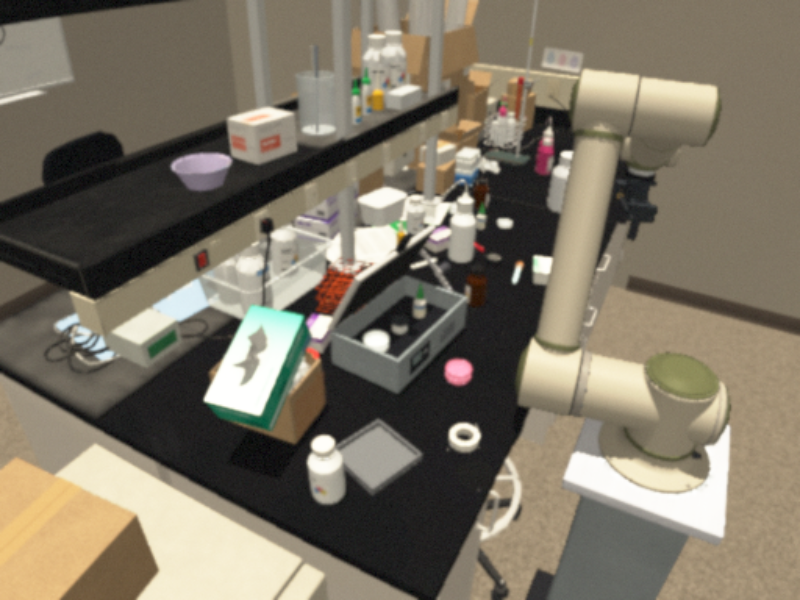

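View pics/top.png

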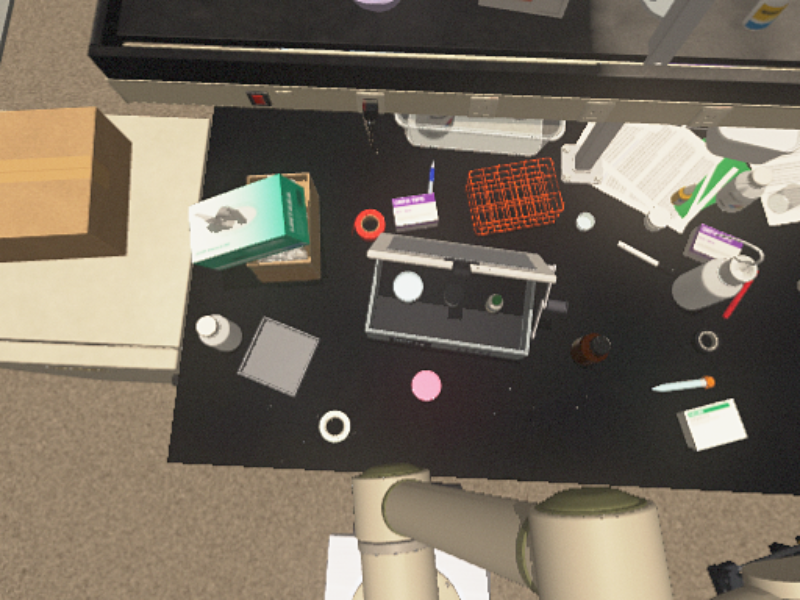

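The side view shows the cabinet at about (400,330) and the tray at (380,455). In the top view (800 px wide) the dropper is at (495,302), the jar (453,295), the dishes (408,287), the knuckle roller (558,307), the amber bottle (590,347), the tray (279,356) and the white bottle (218,332).

```bash
python3 - <<'E'
from h import *
s=load('top');W=cloud(s)
np.set_printoptions(precision=1,suppress=True)
def at(u,v,r=1):
    u=int(u*.64);v=int(v*.64);return np.nanmedian(W[v-r:v+r+1,u-r:u+r+1].reshape(-1,3),0)
for n,u,v in [('drop',495,302),('jar',453,295),('dish',408,287),('knuck',558,307),('knuckR',564,307),('amber',600,342),('tray',279,356),('wb',208,325),('hoodL',376,240),('hoodR',552,270),('rimFR',529,353),('rimFL',369,330),('lug',458,266),('table',480,400)]: print(n,at(u,v))
# crops
f=s['frame'][...,::-1]
c=f[140:235,225:400]; cv2.imwrite('pics/c1.png',cv2.resize(c,None,fx=4.5,fy=4.5,interpolation=cv2.INTER_CUBIC))
z=W[...,2]
# rim pts
m=np.zeros(z.shape,bool);m[140:235,225:360]=1
P=W[m&(abs(z-100)<6)]; print('rim n',len(P)); print(cv2.minAreaRect(P[:,:2].astype(np.float32)))
m=np.zeros(z.shape,bool);m[195:260,145:210]=1
P=W[m&(z>2.5)&(z<25)]; print('tray',len(P),cv2.minAreaRect(P[:,:2].astype(np.float32)))
E
```

```text
drop [ 611.1 -142.2  109.6]
jar [629.9 -62.1  78.6]
dish [642.4  26.5  76.2]
knuck [ 600.4 -258.   144.9]
knuckR [ 600.5 -265.5  145.6]
amber [ 543.9 -345.3  112.7]
tray [498.1 291.6   5.8]
wb [535.8 401.6 128.9]
hoodL [710.6  90.4 171.2]
hoodR [ 660.1 -234.1  191.1]
rimFR [ 520.9 -211.3   99. ]
rimFL [545.8  97.8  99.9]
lug [624.7 -54.4 308.8]
table [ 425.4 -132.8   -0.3]
rim n 573
((601.0926513671875, -63.38902282714844), (329.0087890625, 148.59332275390625), 84.63031768798828)
tray 2151 ((500.067138671875, 296.08221435546875), (211.44027709960938, 215.93019104003906), 3.101609468460083)
```

View pics/c1.png

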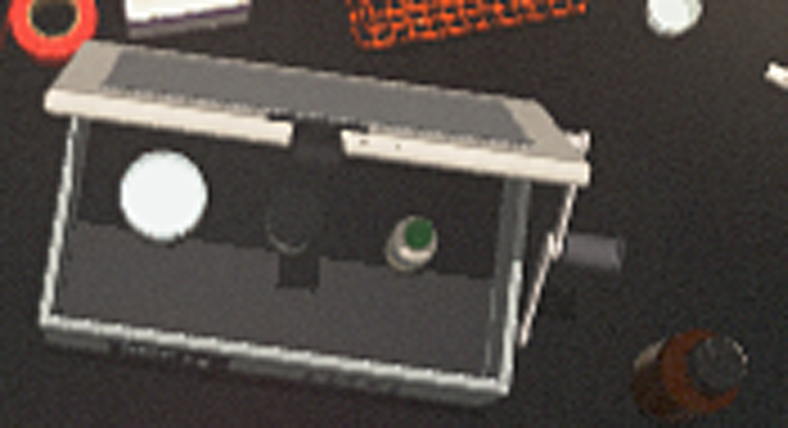

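```bash
python3 - <<'E'
from h import *
np.set_printoptions(precision=1,suppress=True)
W=cloud(load('top'));z=W[...,2]; V=W.reshape(-1,3); V=V[~np.isnan(V[:,0])]
S=cloud(load('side')).reshape(-1,3); S=S[~np.isnan(S[:,0])]
# front rim line
for nm,A in(('top',V),('side',S)):
    P=A[(abs(A[:,2]-99)<3)&(abs(A[:,0]-(538+.08*A[:,1]))<14)&(A[:,1]>-190)&(A[:,1]<75)]
    if len(P)<5: print(nm,len(P));continue
    k=np.polyfit(P[:,1],P[:,0],1);print(nm,len(P),k)
yaw=-np.arctan(k[0]) if 0 else -0.083
# side walls rim, in frame guess
for nm,A in(('top',V),('side',S)):
  c,s_=np.cos(yaw),np.sin(yaw)
  o=np.array([626,-65]); L=(A[:,:2]-o)@np.array([[c,-s_],[s_,c]])
  for sg in(1,-1):
    m=(abs(A[:,2]-99)<3)&(abs(L[:,0]+20)<50)&(abs(L[:,1]-sg*156)<14); print(nm,sg,m.sum(),np.median(L[m],0) if m.sum() else '', np.percentile(L[m,1],[3,97]) if m.sum() else '')
  m=(abs(A[:,2]-99)<3)&(abs(L[:,0]+91)<14)&(abs(L[:,1])<140); print(nm,'front',np.percentile(L[m,0],[3,50,97]) if m.sum() else '')
  # dropper, above z 60
  for n,cc,r,zl,zh in(('drop',-80,25,95,150),('dropbody',-80,28,60,92),('jar',3,28,70,90),('dish',90,40,65,85)):
    m=(A[:,2]>zl)&(A[:,2]<zh)&(np.hypot(L[:,0]+5,L[:,1]-cc)<r+15); 
    if m.sum(): print(nm,n,m.sum(),np.mean(L[m],0),L[m].min(0),L[m].max(0),A[m].mean(0),A[m,2].max())
  m=(A[:,2]>110)&(A[:,2]<170)&(L[:,1]<-172)&(L[:,1]>-225)&(abs(L[:,0])<60); print(nm,'roller',m.sum(),L[m].min(0),L[m].max(0),L[m].mean(0),np.percentile(A[m,2],[1,50,99]))
  m=(A[:,2]>220)&(abs(L[:,1])<19)&(abs(L[:,0])<70); print('lug',L[m].min(0) if m.sum() else '',L[m].mean(0),A[m].mean(0),A[m].max(0))
# tray: rim z 18
  m=(abs(A[:,2]-17)<3)&(abs(A[:,0]-498)<110)&(abs(A[:,1]-290)<110)
  print('tray',m.sum(),cv2.minAreaRect(A[m,:2].astype(np.float32)))
  m=(A[:,2]>108)&(abs(A[:,0]-545)<60)&(abs(A[:,1]+345)<60);print('amber',A[m].mean(0),np.ptp(A[m],0))
  m=(A[:,2]>110)&(abs(A[:,0]-535)<60)&(abs(A[:,1]-400)<60);print('wb',A[m].mean(0),np.ptp(A[m],0))
E
```

```text
top 187 [  0.1 537.1]
side 98 [  0.1 534.7]
top 1 64 [-20.2 159.7] [156.  163.6]
top -1 76 [ -24.6 -151.3] [-162.3 -147.8]
top front [-99.6 -94.7 -89.7]
top drop 48 [ -5.1 -80.7] [-12.  -92.7] [  8.  -70.3] [ 614.2 -145.   113.5] 143.2739757902889
top dropbody 35 [-10.9 -78.2] [-18.2 -97. ] [  7.3 -67.7] [ 608.6 -142.    81.6] 91.50718875429902
top jar 138 [ 4.6 -0.1] [-15.3 -19.6] [23.9 19.6] [630.6 -65.5  78.2] 84.96111496739718
top dish 289 [10.6 93.5] [-19.   63.6] [ 41.9 122.5] [644.3  27.3  75.2] 81.60017770623062
top roller 103 [ -18.4 -210.7] [   5.7 -172.5] [  -7.7 -191. ] [133.5 144.6 150.2]
lug [-18.9 -18.9] [7.6 1.5] [633.7 -64.2 283.5] [671.4 -46.  317.4]
tray 197 ((502.65692138671875, 304.8970031738281), (166.0891876220703, 129.8900146484375), 70.75769805908203)
amber [ 537.7 -346.7  111.8] [33.5 34.   7.7]
wb [534.4 401.7 127.6] [37.9 38.6 25. ]
side 1 52 [-20.1 160.4] [155.5 164.7]
side -1 39 [ -37.1 -151.4] [-165.5 -146.6]
side front [-102.5  -97.3  -91.9]
side drop 41 [ -6.9 -80.2] [-17.5 -88.6] [  3.1 -73.6] [ 612.5 -144.4  112.4] 138.7231351574352
side dropbody 55 [ -9.2 -74.6] [-20.4 -86.7] [  9.2 -66.8] [ 610.6 -138.6   76.2] 91.96527587600644
side jar 64 [1.5 2.5] [-19.  -21.1] [23.1 20.1] [627.7 -62.6  75.7] 80.91085255443636
side dish 156 [ 7.2 95.2] [-20.4  63. ] [ 39.9 122.3] [641.   29.3  72.9] 79.11021962167024
side roller 44 [ -21.  -212.6] [  43.7 -172.7] [  -7.7 -190.3] [126.6 142.4 164.9]
lug [-22.1 -15.2] [-2.8  7.3] [623.8 -57.5 280.3] [648.  -46.1 314.6]
tray 220 ((499.2087097167969, 305.14056396484375), (169.20388793945312, 132.5265350341797), 72.39181518554688)
amber [ 534.4 -345.1  111.1] [32.9 31.9  6.5]
wb [529.  407.4 125.7] [41.6 39.  22.5]
```

```bash
cat >> h.py <<'E'
def rot(az,tilt):
    a,t=np.radians([az,tilt]); h=np.array([np.cos(a),np.sin(a),0]); Z=np.array([0,0,1.])
    x=np.cos(t)*h+np.sin(t)*Z; z=np.sin(t)*h-np.cos(t)*Z
    return np.stack([x,np.cross(z,x),z],1)
def rows(tgts,off=147,p=None,Q=None):
    """tgts: (G,az,tilt,n) ; grasp point offset off"""
    if p is None:
        s=arm.state(); p=np.array(s['eef_pos']); Q=R.from_euler('xyz',s['ee_rot']).as_matrix()
        print('G now',(p+off*Q[:,2]).round(1),'az',np.degrees(np.arctan2(Q[1,0],Q[0,0])).round(1),'tilt',np.degrees(np.arcsin(Q[2,0])).round(1),'F',s['contact_force'].round(1),'gap',round(s['finger_gap'],3),'t',s['time'])
    for G,az,t,n in tgts:
        T=rot(az,t); e=np.array(G,float)-off*T[:,2]
        rv=R.from_matrix(Q.T@T).as_rotvec()/n; D=R.from_rotvec(rv).as_matrix()
        M=sum(np.linalg.matrix_power(D,i) for i in range(n))
        d=np.linalg.solve(M,Q.T@(e-p)).round(1); rv=np.degrees(rv).round(2)
        print(n,'x',[d.tolist(),rv.tolist()])
        D=R.from_rotvec(np.radians(rv)).as_matrix(); mz=[]
        for i in range(n):
            p=p+Q@d; Q=Q@D; mz.append((p+166*Q[:,2]).round(0))
        print('   tips mid/end',mz[n//2],mz[-1])
E
python3 - <<'E'
from h import *
D=np.array([616,-146.5,88]);z=rot(-30,30)[:,2]
rows([(D-110*z,-30,30,15),(D-110*z,-30,30,5)])
W=cloud(load('top')).reshape(-1,3)
m=(W[:,2]>2.5)&(W[:,2]<22)&(W[:,0]>400)&(W[:,0]<600)&(W[:,1]>210)&(W[:,1]<372)&(W[:,0]+.0*W[:,1]<570)
P=W[m].astype(np.float32);print(len(P),cv2.minAreaRect(P[:,:2]),P.mean(0))
P=W[(abs(W[:,2]-5)<2.5)&(W[:,0]>400)&(W[:,0]<600)&(W[:,1]>210)&(W[:,1]<372)];print(len(P),np.median(P,0),P.mean(0))
E
```

```text
G now [ 193.6 -514.6  257.2] az 20.6 tilt 0.0 F [-0.6  0.4 -0.3] gap 1.001 t 0.1
15 x [[18.2, -31.3, 9.8], [-0.89, 1.87, 3.29]]
   tips mid/end [ 350. -263.  176.] [ 576. -124.  167.]
5 x [[0.1, -0.0, 0.1], [0.0, -0.01, 0.01]]
   tips mid/end [ 576. -124.  167.] [ 577. -124.  167.]Traceback (most recent call last):
  File "<stdin>", line 6, in <module>
cv2.error: OpenCV(4.12.0) /io/opencv/modules/imgproc/src/convhull.cpp:143: error: (-215:Assertion failed) total >= 0 && (depth == CV_32F || depth == CV_32S) in function 'convexHull'
```

>>> {"op": "step_arm", "data": {
  "plan": [
    [[18.2,-31.3,9.8],[-0.89,1.87,3.29],0.6],
    [[18.2,-31.3,9.8],[-0.89,1.87,3.29],0.6],
    [[18.2,-31.3,9.8],[-0.89,1.87,3.29],0.6],
    [[18.2,-31.3,9.8],[-0.89,1.87,3.29],0.6],
    [[18.2,-31.3,9.8],[-0.89,1.87,3.29],0.6]
  ],
  "force": 15
}}

```text
time: 0.6
eef_pos: [247.3, -340.5, 357.6]
ee_rot: [3.088, -0.173, 0.073]
contact_force: [1.1, -0.1, 0.6]
finger_gap: 0.604
finger_force: 0.0
```

>>> {"op": "step_arm", "data": {
  "plan": [
    [[18.2,-31.3,9.8],[-0.89,1.87,3.29],0.6],
    [[18.2,-31.3,9.8],[-0.89,1.87,3.29],0.6],
    [[18.2,-31.3,9.8],[-0.89,1.87,3.29],0.6],
    [[18.2,-31.3,9.8],[-0.89,1.87,3.29],0.6],
    [[18.2,-31.3,9.8],[-0.89,1.87,3.29],0.6]
  ]
}}

```text
time: 1.1
eef_pos: [355.2, -191.8, 323.4]
ee_rot: [3.085, -0.353, -0.214]
contact_force: [1.0, -0.7, 0.0]
finger_gap: 0.599
finger_force: 0.0
```

>>> {"op": "step_arm", "data": {
  "plan": [
    [[18.2,-31.3,9.8],[-0.89,1.87,3.29],0.6],
    [[18.2,-31.3,9.8],[-0.89,1.87,3.29],0.6],
    [[18.2,-31.3,9.8],[-0.89,1.87,3.29],0.6],
    [[18.2,-31.3,9.8],[-0.89,1.87,3.29],0.6],
    [[18.2,-31.3,9.8],[-0.89,1.87,3.29],0.6]
  ]
}}

```text
time: 1.6
eef_pos: [505.2, -80.7, 310.2]
ee_rot: [3.141, -0.526, -0.524]
contact_force: [-0.7, -0.1, -0.2]
finger_gap: 0.596
finger_force: 0.0
```

```bash
python3 - <<'E'
from h import *
D=np.array([616,-146.5,88])
s=snap('wrist'); cv2.imwrite('pics/w1.png',cv2.resize(s['frame'][...,::-1],(800,600)))
z=rot(-30,30)[:,2]
rows([(D-0*z,-30,30,5)])
W=cloud(load('top')).reshape(-1,3)
m=(W[:,2]>2.5)&(W[:,2]<22)&(W[:,0]>400)&(W[:,0]<570)&(W[:,1]>210)&(W[:,1]<372)
P=W[m];print(len(P),P.mean(0),cv2.minAreaRect(np.ascontiguousarray(P[:,:2],dtype=np.float32)))
W=cloud(s).reshape(-1,3)
for lo,hi in((60,92),(100,140)):
  m=(W[:,2]>lo)&(W[:,2]<hi)&(np.hypot(W[:,0]-616,W[:,1]+146)<28);P=W[m];print(len(P),P.mean(0),P.min(0),P.max(0))
E
```

```text
G now [ 572.8 -116.3  183.6] az -30.4 tilt 30.4 F [-0.5  0.5  1.1] gap 0.601 t 1.65
5 x [[-0.4, 0.9, 21.8], [-0.0, -0.08, -0.06]]
   tips mid/end [ 607. -139.  110.] [ 624. -151.   71.]
1761 [491.59616871 290.03610382   7.53567918] ((484.7732849121094, 290.88568115234375), (160.67994689941406, 169.76828002929688), 89.58655548095703)
319 [ 608.4106241  -143.25731333   84.53527369] [ 599.27614983 -162.71669415   60.92221874] [ 630.42295713 -131.96478668   91.96763623]
437 [ 611.91034051 -145.54131493  119.82706646] [ 605.40847056 -156.59289901  100.20865073] [ 623.84844638 -138.06966585  139.75315897]
```

View pics/w1.png

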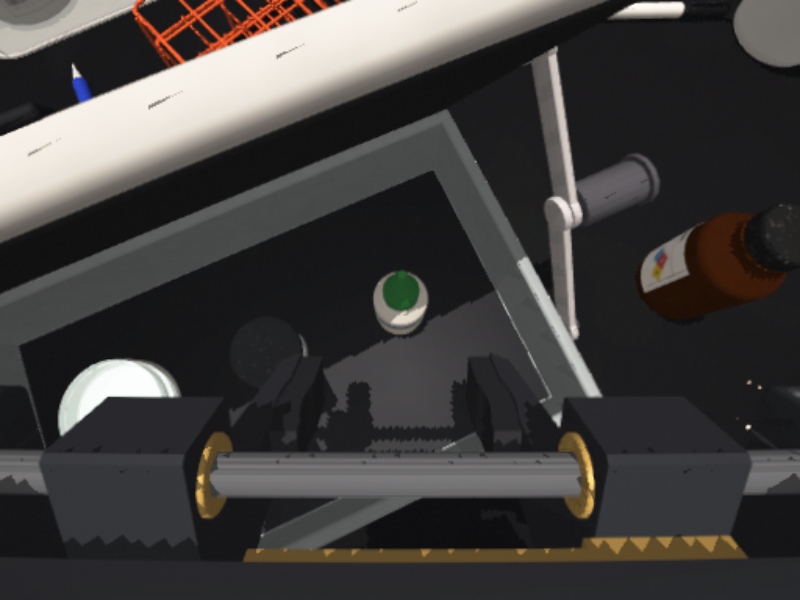

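Wrist view: the dropper stands centrally at (400,300), the jar at (268,350), the stay's links at x≈560 and the roller at (618,188). The dropper measures about (615.5,-147), which agrees. I'm going in.

>>> {"op": "step_arm", "data": {
  "plan": [
    [[-0.4,0.9,21.8],[0,0,0],0.6],
    [[-0.4,0.9,21.8],[0,0,0],0.6],
    [[-0.4,0.9,21.8],[0,0,0],0.6],
    [[0,0,0],[0,0,0],0.6]
  ]
}}

```text
time: 2.05
eef_pos: [530.5, -100.8, 251.1]
ee_rot: [3.139, -0.521, -0.522]
contact_force: [-0.3, -0.5, 0.3]
finger_gap: 0.602
finger_force: 0.0
```

```bash
python3 - <<'E'
from h import *
rows([([616,-146.5,88],-30,30,2)])
E
```

```text
G now [ 593.7 -137.5  123.6] az -29.9 tilt 29.8 F [-0.3 -0.5  0.3] gap 0.602 t 2.05
2 x [[1.3, -1.6, 21.4], [0.05, 0.09, 0.04]]
   tips mid/end [ 624. -151.   72.] [ 624. -151.   72.]
```

>>> {"op": "step_arm", "data": {
  "plan": [
    [[1.3,-1.6,21],[0,0,0],0.6],
    [[1.3,-1.6,21],[0,0,0],0.6],
    [[0,0,0],[0,0,0],0.6],
    [[0,0,0],[0,0,0],0],
    [[0,0,0],[0,0,0],0]
  ]
}}

```text
time: 2.55
eef_pos: [551.7, -109.0, 219.6]
ee_rot: [3.14, -0.526, -0.522]
contact_force: [-0.2, 0.3, -0.4]
finger_gap: 0.442
finger_force: 0.0
```

>>> {"op": "step_arm", "data": {
  "plan": [
    [[0,0,0],[0,0,0],0],
    [[0,0,0],[0,0,0],0],
    [[0,0,0],[0,0,0],0]
  ]
}}

```text
time: 2.85
eef_pos: [552.0, -109.2, 219.4]
ee_rot: [3.14, -0.527, -0.522]
contact_force: [-2.6, 1.2, 6.4]
finger_gap: 0.348
finger_force: 15.0
```

```bash
python3 - <<'E'
from h import *
# lift straight up, then over
rows([([614,-147,235],-30,30,5),([500,120,210],20,30,10),([498,290,150],30,30,5)])
s=load('top');f=s['frame'][...,::-1];cv2.imwrite('pics/c2.png',cv2.resize(f[185:265,120:225],None,fx=7,fy=7,interpolation=cv2.INTER_CUBIC))
W=cloud(load('top')).reshape(-1,3)
W=W[(W[:,0]>380)&(W[:,0]<610)&(W[:,1]>190)&(W[:,1]<400)]
for zz in(0,5,18): print(zz,(abs(W[:,2]-zz)<1.5).sum())
P=W[(W[:,2]>12)&(W[:,2]<22)&(W[:,1]<365)]
# fit square rim: minimise dist to square of half 62.5
from scipy.optimize import least_squares
def r(q):
    c,s_=np.cos(q[2]),np.sin(q[2]);L=(P[:,:2]-q[:2])@np.array([[c,-s_],[s_,c]]);return np.abs(L).max(1)-62.5
for t0 in(.2,.5,-.3):
    o=least_squares(r,[495,292,t0],loss='soft_l1',f_scale=3);print(len(P),o.x,o.cost)
E
```

```text
G now [ 616.  -146.3   92.4] az -29.9 tilt 30.2 F [-2.6  1.2  6.4] gap 0.348 t 2.85
5 x [[14.2, 0.4, -24.8], [0.01, -0.04, 0.02]]
   tips mid/end [ 623. -152.  161.] [ 622. -152.  219.]
10 x [[-14.2, -19.4, -5.3], [2.5, -0.0, -4.33]]
   tips mid/end [583.  26. 204.] [509. 123. 193.]
5 x [[5.6, -28.7, 17.1], [1.0, -0.0, -1.74]]
   tips mid/end [511. 226. 157.] [506. 295. 133.]
0 1311
5 977
18 122
255 [ 4.96622841e+02  2.88194388e+02 -3.33554521e-01] 645.2172812415072
255 [496.62284085 288.19438755   1.2372418 ] 645.2172812415122
255 [ 4.96622841e+02  2.88194388e+02 -3.33554544e-01] 645.2172812415612
```

>>> {"op": "step_arm", "data": {
  "plan": [
    [[0,0,-15],[0,0,0],0],
    [[0,0,-25],[0,0,0],0],
    [[0,0,-30],[0,0,0],0],
    [[0,0,-35],[0,0,0],0],
    [[0,0,-35],[0,0,0],0]
  ]
}}

```text
time: 3.35
eef_pos: [490.1, -73.4, 341.1]
ee_rot: [3.14, -0.525, -0.522]
contact_force: [-0.0, -0.5, 0.0]
finger_gap: 0.346
finger_force: 15.0
```

```bash
python3 - <<'E'
from h import *
rows([([485,-60,205],-5,30,5),([485,110,200],15,30,5),([497,286,150],32,30,6)])
E
```

```text
G now [ 553.8 -110.3  213.9] az -29.9 tilt 30.1 F [-0.  -0.5  0. ] gap 0.346 t 3.35
5 x [[-14.9, 1.6, -6.6], [2.51, -0.01, -4.31]]
   tips mid/end [524. -79. 192.] [494. -61. 189.]
5 x [[1.2, -28.9, 1.9], [2.0, 0.0, -3.47]]
   tips mid/end [502.  43. 185.] [494. 112. 183.]
6 x [[7.1, -22.9, 13.7], [1.42, 0.0, -2.45]]
   tips mid/end [507. 231. 150.] [505. 291. 133.]
```

View pics/c2.png

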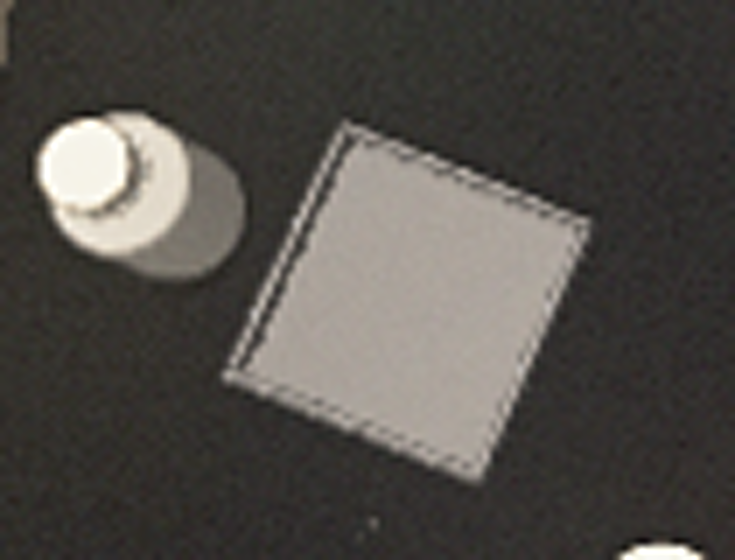

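The crop shows the tray's corners, giving a centre at crop (411,301), which is about (498,290) in the world. The bottle is held at a gap of 30.4 mm.

>>> {"op": "step_arm", "data": {
  "plan": [
    [[-14.9,1.6,-6.6],[2.51,0,-4.31],0],
    [[-14.9,1.6,-6.6],[2.51,0,-4.31],0],
    [[-14.9,1.6,-6.6],[2.51,0,-4.31],0],
    [[-14.9,1.6,-6.6],[2.51,0,-4.31],0],
    [[-14.9,1.6,-6.6],[2.51,0,-4.31],0]
  ]
}}

```text
time: 3.85
eef_pos: [411.8, -53.3, 331.3]
ee_rot: [3.141, -0.526, -0.083]
contact_force: [-0.6, 0.1, -0.5]
finger_gap: 0.346
finger_force: 15.0
```

>>> {"op": "step_arm", "data": {
  "plan": [
    [[1.2,-28.9,1.9],[2,0,-3.47],0],
    [[1.2,-28.9,1.9],[2,0,-3.47],0],
    [[1.2,-28.9,1.9],[2,0,-3.47],0],
    [[1.2,-28.9,1.9],[2,0,-3.47],0],
    [[1.2,-28.9,1.9],[2,0,-3.47],0]
  ]
}}

```text
time: 4.35
eef_pos: [414.7, 91.4, 326.0]
ee_rot: [3.14, -0.525, 0.266]
contact_force: [0.3, 0.3, -1.1]
finger_gap: 0.348
finger_force: 15.0
```

>>> {"op": "step_arm", "data": {
  "plan": [
    [[7.1,-22.9,13.7],[1.42,0,-2.45],0],
    [[7.1,-22.9,13.7],[1.42,0,-2.45],0],
    [[7.1,-22.9,13.7],[1.42,0,-2.45],0],
    [[7.1,-22.9,13.7],[1.42,0,-2.45],0],
    [[7.1,-22.9,13.7],[1.42,0,-2.45],0]
  ]
}}

```text
time: 4.85
eef_pos: [435.3, 220.9, 284.1]
ee_rot: [3.141, -0.525, 0.512]
contact_force: [-0.3, -0.9, -0.4]
finger_gap: 0.348
finger_force: 15.0
```

>>> {"op": "step_arm", "data": {
  "plan": [
    [[7.1,-22.9,13.7],[1.42,0,-2.45],0],
    [[0,0,0],[0,0,0],0],
    [[0,0,0],[0,0,0],0]
  ]
}}

```text
time: 5.15
eef_pos: [435.5, 246.3, 275.9]
ee_rot: [3.141, -0.524, 0.56]
contact_force: [-0.3, -0.1, 0.1]
finger_gap: 0.348
finger_force: 15.0
```

```bash
python3 - <<'E'
from h import *
rows([([498,287,70],32,30,5),([498,287,55],32,30,3)])
s=snap('side'); cv2.imwrite('pics/s2.png',cv2.resize(s['frame'][180:330,150:320,::-1],None,fx=4,fy=4,interpolation=cv2.INTER_CUBIC))
E
```

```text
G now [497.9 285.2 148.6] az 32.1 tilt 30.0 F [-0.3 -0.1  0.1] gap 0.348 t 5.15
5 x [[-7.7, -0.3, 13.7], [0.0, -0.01, 0.01]]
   tips mid/end [506. 291.  85.] [506. 292.  53.]
3 x [[-2.4, 0.0, 4.4], [0.0, 0.01, 0.0]]
   tips mid/end [506. 292.  43.] [506. 292.  39.]
```

View pics/s2.png

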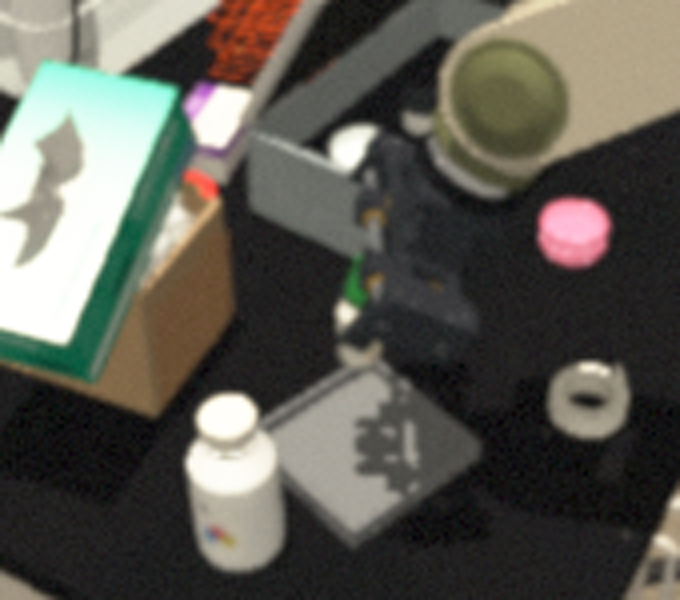

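The side crop shows the dropper held upright at about (355,320) above the tray, and the gripper clear of the white bottle. Lowering it.

>>> {"op": "step_arm", "data": {
  "plan": [
    [[-7.7,-0.3,13.7],[0,0,0],0],
    [[-7.7,-0.3,13.7],[0,0,0],0],
    [[-7.7,-0.3,13.7],[0,0,0],0],
    [[-7.7,-0.3,13.7],[0,0,0],0],
    [[-7.7,-0.3,13.7],[0,0,0],0]
  ]
}}

```text
time: 5.7
eef_pos: [436.2, 246.9, 197.1]
ee_rot: [3.14, -0.525, 0.557]
contact_force: [-0.2, -0.2, -1.1]
finger_gap: 0.349
finger_force: 15.0
```

>>> {"op": "step_arm", "data": {
  "plan": [
    [[-2.5,0,4.3],[0,0,0],0],
    [[-2.5,0,4.3],[0,0,0],0],
    [[-2,0,3.5],[0,0,0],0],
    [[0,0,0],[0,0,0],0],
    [[0,0,0],[0,0,0],0]
  ]
}}

```text
time: 6.2
eef_pos: [436.2, 247.8, 183.3]
ee_rot: [3.141, -0.525, 0.559]
contact_force: [0.7, -0.5, -1.1]
finger_gap: 0.347
finger_force: 15.0
```

```bash
python3 - <<'E'
from h import *
rows([([498,287,53],32,30,1)])
E
```

```text
G now [498.7 286.7  56.1] az 32.0 tilt 30.1 F [ 0.7 -0.5 -1.1] gap 0.347 t 6.2
1 x [[-1.8, -0.5, 2.4], [0.05, -0.07, 0.02]]
   tips mid/end [506. 292.  37.] [506. 292.  37.]
```

>>> {"op": "step_arm", "data": {
  "plan": [
    [[-0.8,0,1.3],[0,0,0],0],
    [[-0.5,0,0.9],[0,0,0],0],
    [[0,0,0],[0,0,0],0]
  ]
}}

```text
time: 6.5
eef_pos: [436.1, 247.8, 180.3]
ee_rot: [3.141, -0.524, 0.559]
contact_force: [0.1, -0.9, -1.0]
finger_gap: 0.346
finger_force: 15.0
```

>>> {"op": "step_arm", "data": {
  "plan": [
    [[-0.5,0,0.9],[0,0,0],0],
    [[0,0,0],[0,0,0],0]
  ]
}}

```text
time: 6.7
eef_pos: [436.1, 247.8, 179.6]
ee_rot: [3.141, -0.525, 0.559]
contact_force: [-2.4, -1.8, 2.6]
finger_gap: 0.349
finger_force: 15.0
```

>>> {"op": "step_arm", "data": {
  "plan": [
    [[0,0,0],[0,0,0],0.6],
    [[0,0,0],[0,0,0],0.6],
    [[0,0,0],[0,0,0],0.6],
    [[0,0,-15],[0,0,0],0.6],
    [[0,0,-25],[0,0,0],0.6]
  ]
}}

```text
time: 7.2
eef_pos: [419.1, 237.1, 213.4]
ee_rot: [3.141, -0.522, 0.559]
contact_force: [-0.3, -0.2, 0.3]
finger_gap: 0.598
finger_force: 0.0
```

>>> {"op": "step_arm", "data": {
  "plan": [
    [[0,0,-35],[0,0,0],0.6],
    [[0,0,-35],[0,0,0],0.6],
    [[0,0,-35],[0,0,0],0.3],
    [[0,0,-35],[0,0,0],0]
  ]
}}

```text
time: 7.6
eef_pos: [358.8, 199.8, 336.2]
ee_rot: [3.141, -0.524, 0.559]
contact_force: [0.3, 0.4, 0.8]
finger_gap: 0.443
finger_force: 0.0
```

```bash
python3 - <<'E'
from h import *
np.set_printoptions(precision=1,suppress=True)
a=snap('side');b=snap('top')
ims=[cv2.resize(a['frame'][180:330,150:320,::-1],(510,450)),cv2.resize(b['frame'][120:270,130:230,::-1],(290,450))]
cv2.imwrite('pics/s3.png',np.hstack(ims))
W=cloud(a).reshape(-1,3)
for lo,hi in((15,50),(60,102)):
  m=(W[:,2]>lo)&(W[:,2]<hi)&(np.hypot(W[:,0]-498,W[:,1]-288)<32);P=W[m];print(len(P),P.mean(0),P.min(0),P.max(0))
rows([([450,-60,260],-5,30,10)])
# roller: wrist cloud from w1
W=cloud(load('wrist')).reshape(-1,3)
c,s_=np.cos(.083),-np.sin(.083); L=(W[:,:2]-[621.4,-60.3])@np.array([[c,-s_],[s_,c]])
m=(W[:,2]>115)&(W[:,2]<160)&(L[:,1]<-179)&(L[:,1]>-225)&(abs(L[:,0])<40)
print('roller L',m.sum(),L[m].min(0),L[m].max(0),L[m].mean(0),W[m,2].max(),W[m,2].min(),W[m].mean(0))
from scipy.optimize import least_squares
Q=np.c_[L[m,0],W[m,2]];o=least_squares(lambda q:np.hypot(*(Q-q).T)-11,[0,134],loss='soft_l1');print(o.x,o.cost)
E
```

```text
72 [493.  295.9  32.5] [483.2 284.5  15.6] [507.  303.9  49.9]
55 [497.8 290.4  77.3] [490.1 281.3  60.3] [507.5 296.9  99.5]
G now [421.8 238.8 211.3] az 32.1 tilt 30.4 F [ 0.9  0.4 -1.2] gap 0.349 t 7.7
10 x [[-1.9, 25.4, -6.7], [-1.84, -0.04, 3.21]]
   tips mid/end [472.  63. 224.] [460. -61. 243.]
roller L 1403 [ -16.2 -215.2] [   9.3 -179. ] [  -4.8 -197.7] 148.47636363097862 127.27556777761225 [ 600.2 -256.9  143.1]
[ -3.  134.7] 286.6467946002557
```

View pics/s3.png

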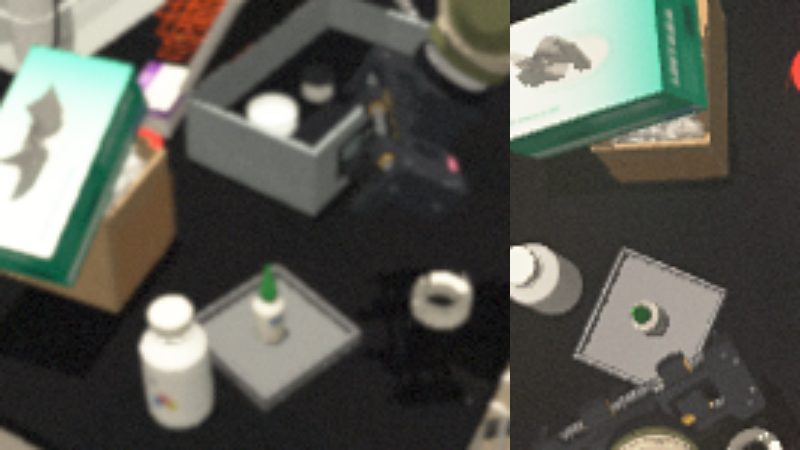

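The dropper stands upright near the middle of the tray. The roller fits cabinet-frame (-3,-196,134.7), which agrees with the given geometry. Next is the knuckle.

```bash
cat >> h.py <<'E'
def cab(x,y,z):
    c,s=np.cos(.083),-np.sin(.083); return np.array([621.4+c*x-s*y,-60.3+s*x+c*y,z])
E
python3 - <<'E'
from h import *
B=lambda k,dz=0:cab(-10.8+k*.707,-199,142.5-k*.707)
rows([([450,-60,260],-5,30,10),(B(-60),-4.75,45,6),(B(-8),-4.75,45,3),(B(33),-4.75,45,5)],off=166)
E
```

```text
G now [430.  243.8 194.9] az 32.1 tilt 30.4 F [ 0.9  0.4 -1.2] gap 0.349 t 7.7
10 x [[-1.9, 25.0, -8.6], [-1.84, -0.04, 3.21]]
   tips mid/end [465.  63. 234.] [450. -60. 259.]
6 x [[1.4, 30.9, 21.9], [0.02, 2.5, -0.04]]
   tips mid/end [ 516. -189.  206.] [ 552. -254.  185.]
3 x [[-0.0, -0.0, 17.3], [-0.0, 0.0, -0.0]]
   tips mid/end [ 576. -256.  160.] [ 589. -257.  148.]
5 x [[-0.0, -0.0, 8.2], [-0.0, 0.0, -0.0]]
   tips mid/end [ 606. -259.  131.] [ 617. -260.  119.]
```

>>> {"op": "step_arm", "data": {
  "plan": [
    [[-1.9,25,-8.6],[-1.84,-0.04,3.21],0],
    [[-1.9,25,-8.6],[-1.84,-0.04,3.21],0],
    [[-1.9,25,-8.6],[-1.84,-0.04,3.21],0],
    [[-1.9,25,-8.6],[-1.84,-0.04,3.21],0],
    [[-1.9,25,-8.6],[-1.84,-0.04,3.21],0]
  ]
}}

```text
time: 8.2
eef_pos: [385.0, 73.7, 367.2]
ee_rot: [-3.141, -0.52, 0.233]
contact_force: [0.1, 0.2, -0.2]
finger_gap: 0.008
finger_force: 0.0
```

>>> {"op": "step_arm", "data": {
  "plan": [
    [[-1.9,25,-8.6],[-1.84,-0.04,3.21],0],
    [[-1.9,25,-8.6],[-1.84,-0.04,3.21],0],
    [[-1.9,25,-8.6],[-1.84,-0.04,3.21],0],
    [[-1.9,25,-8.6],[-1.84,-0.04,3.21],0],
    [[-1.9,25,-8.6],[-1.84,-0.04,3.21],0]
  ]
}}

```text
time: 8.7
eef_pos: [368.6, -53.4, 399.8]
ee_rot: [-3.142, -0.516, -0.09]
contact_force: [0.7, -0.2, 0.1]
finger_gap: 0.007
finger_force: 0.0
```

>>> {"op": "step_arm", "data": {
  "plan": [
    [[1.4,30.9,21.9],[0,2.5,0],0],
    [[1.4,30.9,21.9],[0,2.5,0],0],
    [[1.4,30.9,21.9],[0,2.5,0],0],
    [[1.4,30.9,21.9],[0,2.5,0],0],
    [[1.4,30.9,21.9],[0,2.5,0],0]
  ]
}}

```text
time: 9.2
eef_pos: [423.0, -213.7, 312.7]
ee_rot: [3.141, -0.736, -0.089]
contact_force: [0.6, 1.1, 1.3]
finger_gap: 0.002
finger_force: 0.0
```

>>> {"op": "step_arm", "data": {
  "plan": [
    [[1.4,30.9,21.9],[0,2.5,0],0],
    [[0,0,0],[0,0,0],0],
    [[0,0,0],[0,0,0],0]
  ]
}}

```text
time: 9.5
eef_pos: [435.6, -244.4, 298.0]
ee_rot: [-3.14, -0.776, -0.089]
contact_force: [-0.3, 0.1, 0.6]
finger_gap: 0.008
finger_force: 0.0
```

```bash
python3 - <<'E'
from h import *
B=lambda k,dz=0:cab(-10.8+k*.707,-199,142.5-k*.707)
rows([(B(-8),-4.75,45,3),(B(33),-4.75,45,5)],off=166)
s=snap('wrist'); cv2.imwrite('pics/w2.png',s['frame'][...,::-1])
W=cloud(s).reshape(-1,3)
c,s_=np.cos(.083),-np.sin(.083); L=(W[:,:2]-[621.4,-60.3])@np.array([[c,-s_],[s_,c]])
m=(W[:,2]>115)&(W[:,2]<160)&(L[:,1]<-179)&(L[:,1]>-225)&(abs(L[:,0]+3)<20)
print(m.sum(),L[m].min(0),L[m].max(0))
E
```

```text
G now [ 551.5 -254.5  179.6] az -5.1 tilt 44.5 F [-0.3  0.1  0.6] gap 0.008 t 9.5
3 x [[0.9, 0.0, 16.2], [0.05, 0.17, -0.09]]
   tips mid/end [ 576. -256.  158.] [ 588. -257.  148.]
5 x [[0.0, 0.0, 8.2], [0.0, 0.0, 0.0]]
   tips mid/end [ 606. -259.  131.] [ 617. -260.  119.]
1270 [ -16.78109039 -214.72967076] [   7.16512426 -179.05576464]
```

View pics/w2.png

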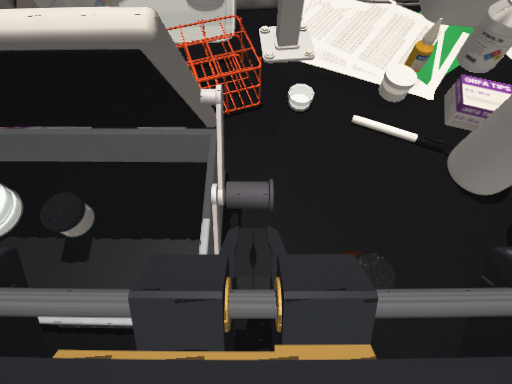

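Wrist view: the closed fingertips (column 253) line up with the roller (columns 225-272) and clear the link at column 218. Pushing now.

>>> {"op": "step_arm", "data": {
  "plan": [
    [[0.9,0,16.2],[0,0,0],0],
    [[0.9,0,16.2],[0,0,0],0],
    [[0.9,0,16.2],[0,0,0],0],
    [[0,0,8],[0,0,0],0],
    [[0,0,8],[0,0,0],0]
  ]
}}

```text
time: 10.05
eef_pos: [483.0, -247.5, 255.6]
ee_rot: [3.14, -0.78, -0.085]
contact_force: [-1.2, 1.5, 2.5]
finger_gap: 0.008
finger_force: 0.9
```

>>> {"op": "step_arm", "data": {
  "plan": [
    [[0,0,8],[0,0,0],0],
    [[0,0,8],[0,0,0],0],
    [[0,0,8],[0,0,0],0],
    [[0,0,4],[0,0,0],0],
    [[0,0,0],[0,0,0],0]
  ]
}}

```text
time: 10.55
eef_pos: [502.6, -250.3, 234.7]
ee_rot: [3.141, -0.779, -0.087]
contact_force: [-0.9, -1.2, 0.0]
finger_gap: 0.005
finger_force: 0.0
```

```bash
python3 - <<'E'
from h import *
rows([],off=166)
s=snap('wrist'); cv2.imwrite('pics/w3.png',s['frame'][...,::-1])
W=cloud(s).reshape(-1,3)
c,s_=np.cos(.083),-np.sin(.083); L=(W[:,:2]-[621.4,-60.3])@np.array([[c,-s_],[s_,c]])
m=(W[:,2]>80)&(W[:,2]<160)&(L[:,1]<-181)&(L[:,1]>-225)&(L[:,0]>5)&(L[:,0]<50)
print(m.sum(),L[m].min(0),L[m].max(0),np.percentile(W[m,2],[2,50,98]))
E
```

```text
G now [ 618.7 -260.5  116.6] az -5.0 tilt 44.6 F [-0.9 -1.2  0. ] gap 0.005 t 10.55
1296 [   5.01408045 -214.84822559] [  29.60709265 -181.03051478] [107.97100337 129.34994274 138.44429088]
```

View pics/w3.png

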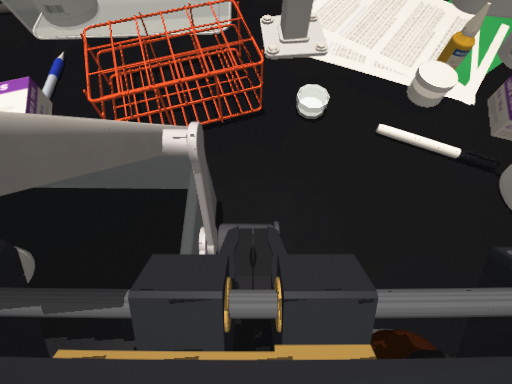

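The roller has moved about 33 mm with the tip and the links are clearly folded, at near-zero force. I'll retreat and measure the hood.

>>> {"op": "step_arm", "data": {
  "plan": [
    [[0,0,-20],[0,0,0],0],
    [[0,0,-35],[0,0,0],0],
    [[0,0,-40],[0,0,0],0.2],
    [[0,0,-40],[0,0,0],0.55],
    [[0,0,0],[0,0,0],0.55]
  ]
}}

```text
time: 11.1
eef_pos: [406.2, -241.7, 334.7]
ee_rot: [3.134, -0.784, -0.084]
contact_force: [-0.1, 0.1, -0.8]
finger_gap: 0.252
finger_force: 0.0
```

```bash
cat >m.py <<'E'
from h import *
np.set_printoptions(precision=1,suppress=True)
c,s_=np.cos(.083),-np.sin(.083)
def hood(n):
    W=cloud(snap(n)).reshape(-1,3); L=np.c_[(W[:,:2]-[621.4,-60.3])@np.array([[c,-s_],[s_,c]]),W[:,2]]
    for th in np.radians(np.arange(30,65,1)):
        pass
    H=L[(L[:,2]>125)&(L[:,2]<340)&(abs(L[:,1])<155)&(abs(L[:,1])>22)&(L[:,0]<100)&(L[:,0]>-90)]
    # lower or upper face: angle histogram about hinge
    if len(H):
        a=np.degrees(np.arctan2(H[:,2]-100,95-H[:,0])); r=np.hypot(H[:,2]-100,95-H[:,0]); k=(r>120)&(r<196)
        print(n,len(H),'ang pct',np.percentile(a[k],[5,25,50,75,95]) if k.any() else '','rmax',np.percentile(r,99))
    l=L[(L[:,2]>150)&(abs(L[:,1])<24)]
    r=np.hypot(l[:,2]-100,95-l[:,0]);k=(r>196)&(r<245)
    if k.any(): print('lug',k.sum(),l[k].min(0),l[k].max(0),np.median(l[k],0),'ang',np.percentile(np.degrees(np.arctan2(l[k,2]-100,95-l[k,0])),[5,50,95]))
for n in('top','side','wrist'): hood(n)
rows([])
E
python3 m.py
```

```text
top 2516 ang pct [53.6 56.1 57.4 58.6 59.9] rmax 192.33108118843836
lug 132 [-48.  -13.6 261.7] [-12.4  15.1 297.4] [-34.9   0.6 288.1] ang [53.  55.9 56.8]
side 396 ang pct [50.9 51.7 52.6 54.3 55.8] rmax 192.53639818186053
lug 68 [-51.2 -15.2 258.1] [-16.4  17.3 293.8] [-39.   11.2 280.8] ang [51.6 53.5 55.6]
wrist 5322 ang pct [51.1 52.  53.2 54.4 55.4] rmax 192.72580494814207
G now [ 511.  -251.1  226.5] az -5.0 tilt 44.7 F [ 0.7 -0.5 -0.3] gap 0.388 t 11.25
```

```bash
python3 - <<'E'
from h import *
z=rot(-4.75,30)[:,2]; G=cab(-33.9,.7,279.6)
rows([(G-70*z,-4.75,30,10),(G-12*z,-4.75,30,3),(G,-4.75,30,1)])
E
```

```text
G now [ 511.  -251.1  226.5] az -5.0 tilt 44.7 F [ 0.7 -0.5 -0.3] gap 0.388 t 11.25
10 x [[12.8, -19.9, -7.4], [0.02, -1.47, -0.02]]
   tips mid/end [ 544. -134.  280.] [563. -55. 324.]
3 x [[-0.1, -0.2, 19.3], [0.0, 0.02, 0.0]]
   tips mid/end [582. -56. 290.] [591. -57. 274.]
1 x [[-0.1, 0.1, 12.1], [0.0, -0.01, 0.01]]
   tips mid/end [597. -58. 263.] [597. -58. 263.]
```

>>> {"op": "step_arm", "data": {
  "plan": [
    [[12.8,-19.9,-7.4],[0,-1.47,0],0.6],
    [[12.8,-19.9,-7.4],[0,-1.47,0],0.6],
    [[12.8,-19.9,-7.4],[0,-1.47,0],0.6],
    [[12.8,-19.9,-7.4],[0,-1.47,0],0.6],
    [[12.8,-19.9,-7.4],[0,-1.47,0],0.6]
  ],
  "force": 30
}}

```text
time: 11.75
eef_pos: [440.7, -143.9, 400.8]
ee_rot: [-3.141, -0.648, -0.087]
contact_force: [0.1, -0.1, -0.4]
finger_gap: 0.598
finger_force: 0.0
```

>>> {"op": "step_arm", "data": {
  "plan": [
    [[12.8,-19.9,-7.4],[0,-1.47,0],0.6],
    [[12.8,-19.9,-7.4],[0,-1.47,0],0.6],
    [[12.8,-19.9,-7.4],[0,-1.47,0],0.6],
    [[12.8,-19.9,-7.4],[0,-1.47,0],0.6],
    [[12.8,-19.9,-7.4],[0,-1.47,0],0.6]
  ]
}}

```text
time: 12.25
eef_pos: [481.4, -47.2, 467.2]
ee_rot: [-3.141, -0.52, -0.086]
contact_force: [0.0, -1.0, -0.4]
finger_gap: 0.599
finger_force: 0.0
```

>>> {"op": "step_arm", "data": {
  "plan": [
    [[0,0,0],[0,0,0],0.6],
    [[0,0,0],[0,0,0],0.6]
  ]
}}

```text
time: 12.45
eef_pos: [480.7, -48.1, 466.6]
ee_rot: [-3.142, -0.521, -0.085]
contact_force: [-0.6, -0.5, 0.1]
finger_gap: 0.598
finger_force: 0.0
```

```bash
python3 - <<'E'
from h import *
z=rot(-4.75,30)[:,2]; G=cab(-33.9,.7,279.6)
rows([(G,-4.75,30,4)])
s=snap('wrist'); cv2.imwrite('pics/w4.png',s['frame'][...,::-1])
E
```

```text
G now [553.6 -54.3 339.1] az -4.9 tilt 29.9 F [-0.6 -0.5  0.1] gap 0.598 t 12.45
4 x [[-0.1, -0.1, 17.2], [0.02, 0.04, -0.03]]
   tips mid/end [589. -57. 278.] [597. -57. 263.]
```

View pics/w4.png

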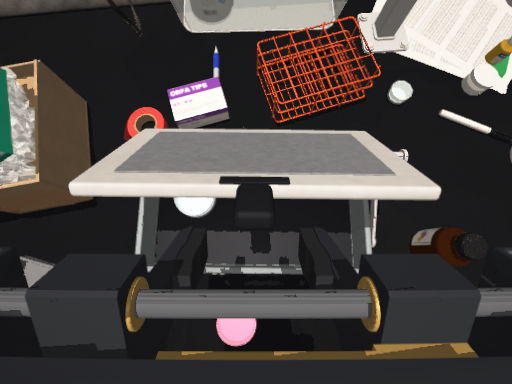

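The lug, at (254,205), is centred between the fingers (180-325) and the hood is still well open. Going in and gripping.

>>> {"op": "step_arm", "data": {
  "plan": [
    [[0,0,17],[0,0,0],0.6],
    [[0,0,17],[0,0,0],0.6],
    [[0,0,17],[0,0,0],0.6],
    [[0,0,16],[0,0,0],0.6],
    [[0,0,0],[0,0,0],0.6]
  ]
}}

```text
time: 13.0
eef_pos: [513.7, -52.2, 407.1]
ee_rot: [-3.141, -0.518, -0.089]
contact_force: [-0.0, -0.1, -0.3]
finger_gap: 0.601
finger_force: 0.0
```

>>> {"op": "step_arm", "data": {
  "plan": [
    [[0,0,0],[0,0,0],0],
    [[0,0,0],[0,0,0],0],
    [[0,0,0],[0,0,0],0],
    [[0,0,0],[0,0,0],0],
    [[0,0,0],[0,0,0],0]
  ]
}}

```text
time: 13.5
eef_pos: [513.1, -51.5, 410.5]
ee_rot: [3.14, -0.524, -0.087]
contact_force: [-4.2, -3.4, 4.0]
finger_gap: 0.339
finger_force: 30.0
```

```bash
python3 - <<'E'
from h import *
rows([])
s=arm.state();p=np.array(s['eef_pos']);Q=R.from_euler('xyz',s['ee_rot']).as_matrix()
G=p+147*Q[:,2]; C=rot(-4.75,0); hinge=cab(95,0,100)
v=(G-hinge); X=C[:,0]@v; Z=v[2]; Rr=np.hypot(X,Z); a0=np.arctan2(Z,-X); print('R',Rr,np.degrees(a0))
g0=np.radians(1.8) # closed: lug centre 7 above axis at 221
prev=G
for k in range(1,27):
    a=a0+(g0-a0)*k/26; T=hinge+C[:,0]*(-Rr*np.cos(a))+np.array([0,0,Rr*np.sin(a)])+(v-C[:,0]*X-np.array([0,0,Z]))
    print(k,(Q.T@(T-prev)).round(1).tolist()); prev=T
E
```

```text
G now [586.3 -58.1 283.2] az -5.0 tilt 30.0 F [-4.2 -3.4  4. ] gap 0.339 t 13.5
R 224.74265220684015 54.622007488149606
1 [-7.9, 0.0, 0.9]
2 [-7.9, 0.0, 1.2]
3 [-7.8, 0.0, 1.4]
4 [-7.8, 0.0, 1.7]
5 [-7.7, 0.0, 2.0]
6 [-7.6, 0.0, 2.3]
7 [-7.6, 0.0, 2.5]
8 [-7.5, 0.0, 2.8]
9 [-7.4, 0.0, 3.1]
10 [-7.2, 0.0, 3.3]
11 [-7.1, 0.0, 3.6]
12 [-7.0, 0.0, 3.8]
13 [-6.8, 0.0, 4.1]
14 [-6.7, 0.0, 4.3]
15 [-6.5, 0.0, 4.6]
16 [-6.4, 0.0, 4.8]
17 [-6.2, 0.0, 5.0]
18 [-6.0, 0.0, 5.2]
19 [-5.8, -0.0, 5.4]
20 [-5.6, -0.0, 5.6]
21 [-5.4, -0.0, 5.8]
22 [-5.2, -0.0, 6.0]
23 [-5.0, -0.0, 6.2]
24 [-4.8, -0.0, 6.4]
25 [-4.6, -0.0, 6.5]
26 [-4.3, -0.0, 6.7]
```

>>> {"op": "step_arm", "data": {
  "plan": [
    [[-4,0,0.4],[0,0,0],0],
    [[-7.9,0,1.0],[0,0,0],0],
    [[-7.9,0,1.3],[0,0,0],0],
    [[-7.8,0,1.6],[0,0,0],0],
    [[-7.7,0,1.9],[0,0,0],0]
  ]
}}

```text
time: 14.0
eef_pos: [485.4, -48.9, 386.3]
ee_rot: [3.141, -0.522, -0.087]
contact_force: [1.1, -4.5, 0.6]
finger_gap: 0.341
finger_force: 30.0
```

>>> {"op": "step_arm", "data": {
  "plan": [
    [[-7.7,0,2.1],[0,0,0],0],
    [[-7.6,0,2.4],[0,0,0],0],
    [[-7.5,0,2.7],[0,0,0],0],
    [[-3.8,0,1.5],[0,0,0],0]
  ]
}}

```text
time: 14.4
eef_pos: [467.0, -47.2, 365.0]
ee_rot: [3.142, -0.522, -0.087]
contact_force: [4.2, -3.3, -2.6]
finger_gap: 0.337
finger_force: 30.0
```

```bash
cat > a.py <<'E'
from h import *
rows([])
s=arm.state();p=np.array(s['eef_pos']);Q=R.from_euler('xyz',s['ee_rot']).as_matrix()
G=p+147*Q[:,2]; C=rot(-4.75,0); hinge=cab(95,0,100)
v=(G-hinge); X=C[:,0]@v; Z=v[2]; a0=np.arctan2(Z,-X); print('R',np.hypot(X,Z),np.degrees(a0)); Rr=224
g0=np.radians(1.8); prev=G; n=max(1,int(np.ceil((a0-g0)*Rr/8)))
for k in range(1,n+1):
    a=a0+(g0-a0)*k/n; T=hinge+C[:,0]*(-Rr*np.cos(a))+np.array([0,0,Rr*np.sin(a)])+(v-C[:,0]*X-np.array([0,0,Z]))
    print(k,(Q.T@(T-prev)).round(1).tolist()); prev=T
E
python3 a.py; grep -v '^for n in' m.py > m2.py; python3 -c "
from m2 import hood
hood('side')"
```

```text
G now [539.9 -53.6 237.6] az -5.0 tilt 29.9 F [ 4.2 -3.3 -2.6] gap 0.337 t 14.4
R 223.99457179352493 37.896861210162655
1 [-7.2, 0.0, 3.1]
2 [-7.1, 0.0, 3.3]
3 [-7.0, 0.0, 3.6]
4 [-6.8, 0.0, 3.8]
5 [-6.7, 0.0, 4.1]
6 [-6.6, 0.0, 4.3]
7 [-6.4, 0.0, 4.5]
8 [-6.2, 0.0, 4.7]
9 [-6.1, 0.0, 5.0]
10 [-5.9, 0.0, 5.2]
11 [-5.7, 0.0, 5.4]
12 [-5.5, 0.0, 5.6]
13 [-5.3, 0.0, 5.8]
14 [-5.1, 0.0, 5.9]
15 [-4.9, 0.0, 6.1]
16 [-4.7, 0.0, 6.3]
17 [-4.5, 0.0, 6.4]
18 [-4.2, 0.0, 6.6]
G now [539.9 -53.6 237.6] az -5.0 tilt 29.9 F [ 4.2 -3.3 -2.6] gap 0.337 t 14.4
side 594 ang pct [35.7 37.7 39.5 40.6 41.7] rmax 279.28580091193595
```

Low forces, and the hood is following.

>>> {"op": "step_arm", "data": {
  "plan": [
    [[-4,0,1.7],[0,0,0],0],
    [[-7.2,0,3.1],[0,0,0],0],
    [[-7.1,0,3.4],[0,0,0],0],
    [[-6.9,0,3.7],[0,0,0],0],
    [[-6.8,0,3.9],[0,0,0],0]
  ]
}}

```text
time: 14.95
eef_pos: [447.5, -45.3, 335.8]
ee_rot: [-3.141, -0.523, -0.088]
contact_force: [10.5, -0.7, -3.1]
finger_gap: 0.337
finger_force: 30.0
```

>>> {"op": "step_arm", "data": {
  "plan": [
    [[-6.6,0,4.2],[0,0,0],0],
    [[-6.5,0,4.4],[0,0,0],0],
    [[-6.3,0,4.6],[0,0,0],0],
    [[-3.1,0,2.4],[0,0,0],0]
  ]
}}

```text
time: 15.35
eef_pos: [435.8, -44.2, 311.0]
ee_rot: [-3.141, -0.523, -0.088]
contact_force: [7.3, 0.9, -1.8]
finger_gap: 0.336
finger_force: 30.0
```

```bash
python3 a.py
```

```text
G now [508.9 -50.6 183.6] az -5.0 tilt 30.0 F [ 7.3  0.9 -1.8] gap 0.336 t 15.35
R 224.0795870681665 21.908408973253565
1 [-6.0, 0.0, 5.0]
2 [-5.9, 0.0, 5.2]
3 [-5.7, 0.0, 5.4]
4 [-5.5, 0.0, 5.6]
5 [-5.3, 0.0, 5.8]
6 [-5.1, 0.0, 5.9]
7 [-4.9, 0.0, 6.1]
8 [-4.7, 0.0, 6.3]
9 [-4.5, 0.0, 6.5]
10 [-4.3, 0.0, 6.6]
```

>>> {"op": "step_arm", "data": {
  "plan": [
    [[-5.8,0,5.2],[0,0,0],0],
    [[-5.7,0,5.4],[0,0,0],0],
    [[-5.5,0,5.6],[0,0,0],0],
    [[-5.3,0,5.8],[0,0,0],0],
    [[-5.1,0,5.9],[0,0,0],0]
  ]
}}

```text
time: 15.85
eef_pos: [425.4, -43.3, 272.8]
ee_rot: [-3.141, -0.52, -0.087]
contact_force: [-2.3, 3.5, 1.0]
finger_gap: 0.338
finger_force: 30.0
```

>>> {"op": "step_arm", "data": {
  "plan": [
    [[-5.0,0,6.0],[0,0,0],0],
    [[-4.8,0,6.2],[0,0,0],0],
    [[-3.5,0,4.6],[0,0,0],0],
    [[0,0,0],[0,0,0],0]
  ]
}}

```text
time: 16.25
eef_pos: [422.7, -43.1, 251.4]
ee_rot: [-3.141, -0.52, -0.087]
contact_force: [1.9, 4.2, -3.6]
finger_gap: 0.339
finger_force: 30.0
```

```bash
python3 a.py
```

```text
G now [495.5 -49.3 123.8] az -5.0 tilt 29.8 F [ 1.9  4.2 -3.6] gap 0.339 t 16.25
R 222.64494384705748 6.146402119942684
1 [-4.4, 0.0, 3.8]
2 [-3.1, 0.0, 4.7]
3 [-3.0, 0.0, 4.8]
```

>>> {"op": "step_arm", "data": {
  "plan": [
    [[-2.8,0,4.2],[0,0,0],0],
    [[-2.6,0,4.2],[0,0,0],0],
    [[-1.5,0,2.5],[0,0,0],0],
    [[0,0,0],[0,0,0],0]
  ]
}}

```text
time: 16.65
eef_pos: [422.1, -42.9, 240.1]
ee_rot: [3.141, -0.524, -0.086]
contact_force: [-7.1, 6.7, 16.4]
finger_gap: 0.337
finger_force: 30.0
```

>>> {"op": "step_arm", "data": {
  "plan": [
    [[-1.5,0,2.5],[0,0,0],0],
    [[0,0,0],[0,0,0],0]
  ]
}}

```text
time: 16.85
eef_pos: [422.1, -42.8, 238.0]
ee_rot: [3.141, -0.526, -0.086]
contact_force: [-10.7, 8.2, 26.6]
finger_gap: 0.337
finger_force: 30.0
```

```bash
python3 a.py; python3 -c "
from h import *
import m2
W=cloud(snap('top')).reshape(-1,3);c,s_=m2.c,m2.s_
L=(W[:,:2]-[621.4,-60.3])@np.array([[c,-s_],[s_,c]])
for x in(-80,-40,0,40,80):
  m=(abs(L[:,0]-x)<12)&(abs(abs(L[:,1])-115)<30)&(W[:,2]>95)&(W[:,2]<150);print(x,m.sum(),np.median(W[m,2]))
"
```

```text
G now [495.6 -49.3 110.9] az -4.9 tilt 30.1 F [-10.7   8.2  26.6] gap 0.337 t 16.85
R 221.50722208519983 2.8170318247991926
1 [-4.2, 0.0, 2.0]
G now [495.6 -49.3 110.9] az -4.9 tilt 30.1 F [-10.7   8.2  26.6] gap 0.337 t 16.85
-80 332 114.59073667002929
-40 307 115.63952018001646
0 298 115.78752085086387
40 297 115.97266698009707
80 291 114.9570124833374
```

The hood is flat (z≈115 over its whole depth) and seated. Releasing.

>>> {"op": "step_arm", "data": {
  "plan": [
    [[0.8,0,-1.4],[0,0,0],0],
    [[0,0,0],[0,0,0],0.6],
    [[0,0,0],[0,0,0],0.6],
    [[0,0,0],[0,0,0],0.6],
    [[0,0,0],[0,0,0],0.6]
  ]
}}

```text
time: 17.4
eef_pos: [422.4, -43.5, 238.2]
ee_rot: [3.141, -0.522, -0.087]
contact_force: [-0.0, 0.7, 0.0]
finger_gap: 0.6
finger_force: 0.0
```

>>> {"op": "step_arm", "data": {
  "plan": [
    [[0,0,-20],[0,0,0],0.6],
    [[0,0,-35],[0,0,0],0.6],
    [[0,0,-35],[0,0,0],0.6],
    [[0,0,-20],[0,0,0],0.6],
    [[0,0,0],[0,0,0],0.6]
  ]
}}

```text
time: 17.9
eef_pos: [367.1, -38.4, 335.5]
ee_rot: [3.139, -0.527, -0.086]
contact_force: [-0.9, -1.5, 0.2]
finger_gap: 0.599
finger_force: 0.0
```

```bash
python3 -c "
from h import *
import m2
W=cloud(snap('top')).reshape(-1,3);c,s_=m2.c,m2.s_
L=(W[:,:2]-[621.4,-60.3])@np.array([[c,-s_],[s_,c]])
for x in(-80,0,80):
  m=(abs(L[:,0]-x)<12)&(abs(abs(L[:,1])-115)<30)&(W[:,2]>95)&(W[:,2]<150);print(x,m.sum(),np.median(W[m,2]))
W=cloud(snap('side')).reshape(-1,3);P=W[(W[:,2]>15)&(W[:,2]<105)&(np.hypot(W[:,0]-498,W[:,1]-288)<32)];print(P.mean(0),P.max(0))
"
```

```text
G now [440.7 -45.2 208.4] az -4.9 tilt 30.2 F [-0.9 -1.5  0.2] gap 0.599 t 17.9
-80 329 114.37768039022649
0 307 115.75171458687873
80 285 114.7599285734791
[494.9 293.1  52. ] [513.9 301.9  99.6]
```

```bash
python3 -c "
from plant import arm
print(arm.job_done())"
```

```text
the job is handed in; nothing more can be done
None
```

The job is handed in at about 18 s on the robot's clock: the dropper bottle stands upright in the tray, the stay is broken, and the hood is fully shut and released; handing in returned no verdict.

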